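# Set up the packing kit: prop its stiff lid for reading and stow the tape

## Task

Raise the stiff lid of the packing kit so that the list inside it can be read: opened about 110 degrees from closed, that is leaning about 20 degrees back past upright, and staying there by itself once let go. Then lay the small roll of black tape that lies in front of the cash box flat in the nest of its shape in the tray, leaving the lid at that angle and the stamp and the two honey jars at the front of the table where they are.

Things in the scene. Friction and masses are not known exactly. Their poses are not given: they have to be found in the camera images.
- kit_case: low grey plastic case, fixed, 140 (x, depth) x 150 (y, width) x 52 mm high, walls 4 mm; origin at the centre of its underside, x from its front to its hinged back, z up. Black tray inside, top 40.5 mm above the table, with three empty nests 12 mm deep: round (front left), rectangular (60 in x, 38 in y, front right, centre (-26, -40) mm), long (26 x 122, at the back, x = 38)
- lid: flat grey plate, 4 mm thick, 152 mm wide, from 6 to 150 mm from its hinge; origin on the hinge line, at (74, 0, 54) mm in the case's frame; x points from tab to hinge, y as the case's, z out of its outer face: the tilt of z from vertical is the opening angle (0 shut, grows about +y; starts 0 to 9 degrees). The plane z = 0 is the inner face, with a paper sheet and a clip. 0.07 to 0.14 kg
- hinge (a point): middle of the lid's hinge line, axes as the case's. Stiff friction hinge: turns at about 0.6 N m (3 to 5 N at the tab), stays where left, stops at about 135 degrees. Hinge and lid are also springy (3 N m/rad): while pushed the lid stands farther open, and springs back 9 to 13 degrees when let go
- lid_tab (a point): middle of the tip of the lid's pry tab, on its underside (inner face), 170 mm from the hinge line; the tab is 50 mm wide, 4 mm thick, ribbed on top, and sticks out 20 mm past the lid's front edge; when shut its tip is 26 mm in front of the case's front wall and 54 mm above the table; axes as the lid's
- round_nest (a point): centre of the floor of the round nest, 60 mm across and 12 mm deep, at (-26, +33, 28.5) mm in the case's frame; axes as the case's
- tape_roll: small roll of black tape lying flat on the table in front of the green cash box (not the one far back), 53 mm across and 19 mm high, 50 g; origin under its middle (up to 2 mm off the centre), z up
- stamp: stamp with a brown wooden knob handle standing on a dark plate of 43 x 54 mm, 83 mm high; origin at the centre of its underside; stands near the front edge, to the right; leave it alone
- jar_a: small honey jar, 63 mm across, 75 mm high; origin at the centre of its underside; leave it alone
- jar_b: small honey jar, 63 mm across, 75 mm high; origin at the centre of its underside; leave it alone

How it is judged:
By the outcome, as a careful person would: the job done as asked, in the order asked, and still so for the second after the job is handed in, with the robot touching nothing.
It also fails if it takes over 61 s, if anything falls off the work surface, if the arm or the gripper's body presses on something with over 40 N, if the wrist force passes 120 N, or if a joint passes its speed limit or range.

## Robot

A 6-joint arm with a two-finger parallel gripper is mounted at the origin on a cart in front of the work surface, level with it; the furniture and walls round the work are solid. World frame = base frame: x ahead of the robot, y to its left, z up, the work surface at z = 0. Lengths are in m, angles in rad, forces in N, time in s.
With the tool pointing down it reaches from about 0.35 to 1 m from the base axis. Payload 7.1 kg.
Tool frame: the origin (TCP) lies between the finger pads; the fingertips stand r.tip_reach ahead of it and the grasp point (between the pads) lies 5 mm behind it (r.tip_reach is the distance from the TCP to the fingertips, in m); z points along the fingers, y is the line along which they close (so a half turn about z gives the same grasp; the last joint's range is limited). The gripper opens to 85 mm and grips with 20 to 120 N. Pads are 22 mm wide; open, the fingers measure 114 mm over their backs; the gripper's body (76 mm by 85 mm) begins 54 mm behind the grasp point. The pads swing forward as they close: fully open they stand 13 mm farther back than shut.
Start: joints at [-1.161, 0.423, 1.63, -0, 1.089, -0.019], TCP at [0.26, -0.568, 0.245] pointing down, gripper open.
Joint ranges: [-3, 3], [-0.9, 2.11], [0.09, 2.58], [-1.31, 4.45], [0.11, 2.69], [-2.54, 2.54]. Speed limits (rad/s): [2.39, 2.39, 3.01, 3.14, 3.14, 3.14].

## Interface

Orientations are given as [roll, pitch, yaw] about the fixed x, y, z axes, in that order (R = Rz(yaw) Ry(pitch) Rx(roll)).
In Python, from rig import r, effector, solver, telemetry, eyes, job gives the robot as it stands. Calls block until the motion is done:
- r.goto(position, orientation): joint-space move of the TCP to a pose.
- r.move_l(position, vel=0.15, rotation=None): straight line of the TCP; rotation=None keeps the orientation; vel is the mean speed in m/s.
- r.move_j(angles): joint-space move.
- effector.ungrasp() and effector.grab(effort=None): open the fingers fully, or close them until they stop; effort is the grip in N (None keeps the last).
- r.hold(seconds).
- solver.ik(position, orientation): joint angles nearest the present ones, or None.
- telemetry.get_state(): the state.
- eyes.capture(name): name is "scene" or "top"; returns the picture (384x512x3 uint8, blue, green, red); there is no depth.
- eyes.calibration(name): a dict with "fx", "fy", "cx", "cy" (pixels), "k1" (the pictures are not rectified: a ray, as slopes to the right and down, at radius r is drawn at 1 + k1 r^2 times it, then the intrinsics apply), "extrinsics" (4x4, takes a point from camera to world coordinates). Camera axes: x right, y down, z forward; pixel columns grow to the right and rows downward; lengths in m; the calibration is good to about 2 mm. A picture is of the moment at which its call begins. calibration takes no time and is no camera call.
A pose or a line that the arm cannot do raises r.Unreachable and nothing moves.
- job.finish_job(): hands the job in; it is judged then, once.
The state is a dict: "time_s": time; "qpos": joint angles; "joint_velocities": joint speeds; "effort": joint torques, N m; "eef_pos": TCP position; "eef_rot": TCP orientation; "wrist_force": force on the tool from outside, world axes, zero at the start; "torque": the same for the moment, N m; "grip_width": finger opening in m; "grip_force": force on a finger pad.
Only numpy, scipy, OpenCV 4.12 (cv2) and the standard library are available. Lean on these libraries where they do the work, as an engineer would, in place of code of your own. Each camera call takes 0.05 s, during which the arm holds its last target. There are 200 camera calls.

## Working session

There is one attempt and no reset: what is moved stays moved. The work goes in short steps, each a Python script; the robot and the scene stay as the last script left them, time stands still between calls to the robot, and variables do not carry over. Pictures are saved under pics/ and viewed, at most 10 in all, crops included, and the job is handed in when it is done.

```bash
mkdir -p pics; ls
python3 - <<'E'
from rig import r, effector, solver, telemetry, eyes, job
import cv2, numpy as np
np.set_printoptions(precision=4,suppress=True)
for n in("scene","top"):
    im=eyes.capture(n); cv2.imwrite(f"pics/{n}0.png",im)
    c=eyes.calibration(n); print(n,{k:c[k] for k in c if k!="extrinsics"}); print(np.array(c["extrinsics"]))
a=[cv2.imread(f"pics/{n}0.png") for n in("scene","top")]
for n,i in zip(("scene","top"),a): cv2.imwrite(f"pics/{n}0_big.png",cv2.resize(i,(800,600),interpolation=cv2.INTER_CUBIC))
s=telemetry.get_state(); print(r.tip_reach,s["time_s"],s["eef_rot"],s["grip_width"],s["wrist_force"])
E
```

```text
pics
scene {'fx': 421.1866098047678, 'fy': 421.1866098047678, 'cx': 254.76132362544868, 'cy': 194.0899458242379, 'k1': 0.0352738974370849}
[[-0.4783 -0.3848  0.7894 -0.3634]
 [-0.8781  0.2166 -0.4265  0.4479]
 [-0.0069 -0.8972 -0.4415  0.5594]
 [ 0.      0.      0.      1.    ]]
top {'fx': 365.66492689110567, 'fy': 365.66492689110567, 'cx': 253.44900882715316, 'cy': 182.8815204322118, 'k1': -0.0837742194153601}
[[-0.0295 -0.9797  0.1985  0.2908]
 [-0.9995  0.0268 -0.0165 -0.005 ]
 [ 0.0108 -0.1989 -0.98    1.0789]
 [ 0.      0.      0.      1.    ]]
0.014 0.1 [-3.1401 -0.      0.4288] 0.08512241716213118 [-0.8159  0.6749  0.2345]
```

View pics/scene0_big.png

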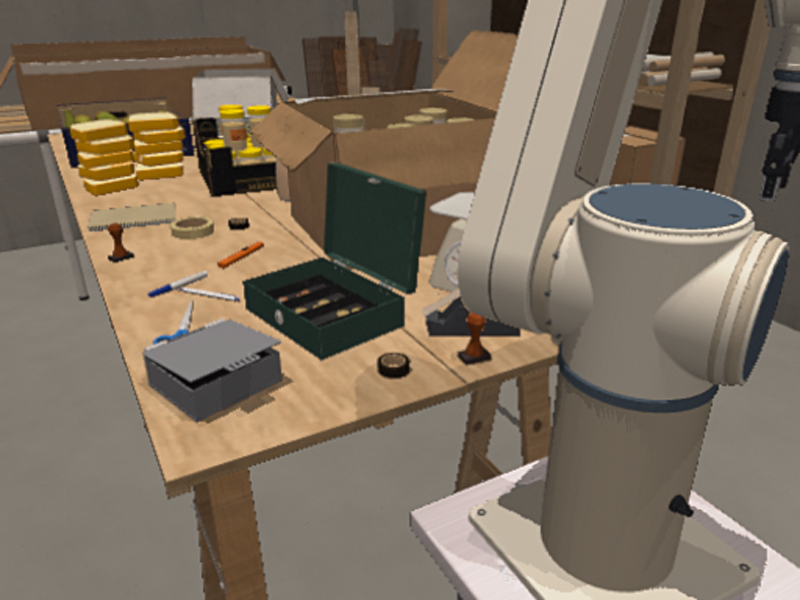

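View pics/top0_big.png

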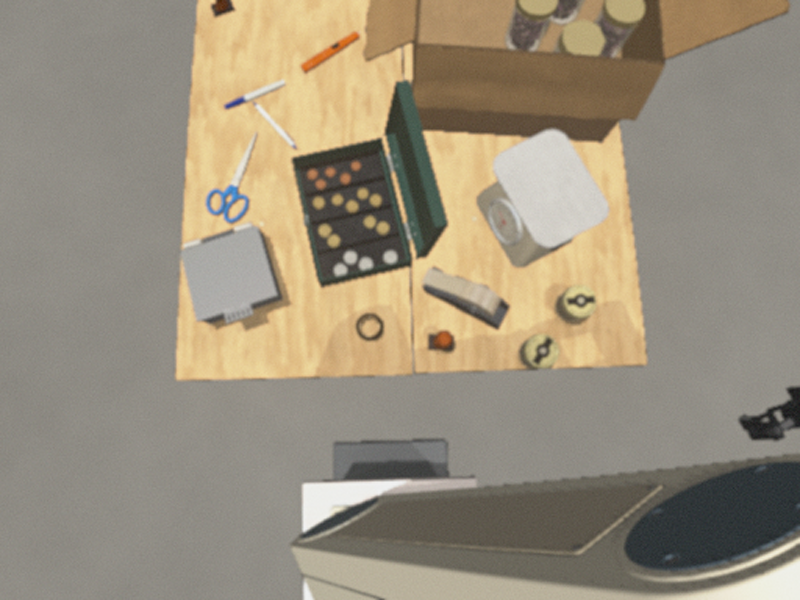

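The scene view shows the grey case at (212,368), its ribbed tab at (245,360), and the tape at (393,364). In the top view the lid is at (232,272), the tab at (238,314), the tape at (370,326), the stamp at (442,341) and the jars at (578,303) and (540,350). I'll zoom in on the case and tape.

Run:
```python
import cv2, numpy as np
s=cv2.imread("pics/scene0.png");t=cv2.imread("pics/top0.png")
a=cv2.resize(t[135:215,105:185],(400,400),interpolation=cv2.INTER_CUBIC)
b=cv2.resize(s[195:275,85:185],(400,320),interpolation=cv2.INTER_CUBIC)
b=cv2.copyMakeBorder(b,0,80,0,0,cv2.BORDER_CONSTANT)
cv2.imwrite("pics/m1.png",np.hstack([a,b]))
```

```text
(no output)
```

View pics/m1.png

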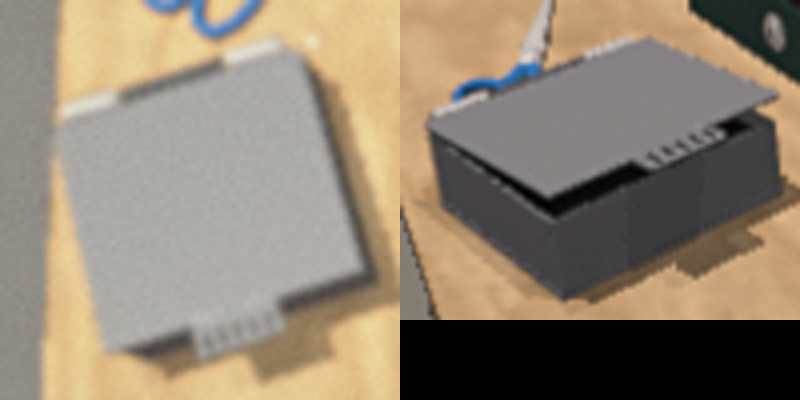

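The left crop (top view) shows the lid corners FL (107,350), FR (362,270), BL (57,127), BR (305,50), and the tab tip at (200–285, 358–330). The right crop (scene view) shows FL (548,198), FR (778,95), BL (430,120), BR (645,40), with the case's front-bottom corners at (563,298) and (780,195).

```bash
cat > h.py <<'E'
from rig import r, effector, solver, telemetry, eyes, job
import cv2, numpy as np
from scipy.spatial.transform import Rotation as Ro
np.set_printoptions(precision=4,suppress=True)
def ray(n,uv):
    c=eyes.calibration(n); E=np.array(c["extrinsics"])
    d=((uv[0]-c["cx"])/c["fx"],(uv[1]-c["cy"])/c["fy"])
    rd=np.hypot(*d); q=rd
    for _ in range(20): q=rd/(1+c["k1"]*q*q)
    k=q/rd if rd else 1
    v=E[:3,:3]@np.array([d[0]*k,d[1]*k,1]); return E[:3,3],v/np.linalg.norm(v)
def onz(n,uv,z):
    o,v=ray(n,uv); return o+v*(z-o[2])/v[2]
def tri(a,b):
    (o1,v1),(o2,v2)=ray("top",a),ray("scene",b)
    t=np.linalg.lstsq(np.c_[v1,-v2],o2-o1,rcond=None)[0]
    p,q=o1+t[0]*v1,o2+t[1]*v2; return (p+q)/2,np.linalg.norm(p-q)
def euler(R): return Ro.from_matrix(R).as_euler("xyz")
def st(msg=""):
    s=telemetry.get_state(); print(msg,"t%.2f"%s["time_s"],"p",np.array(s["eef_pos"]),"F",np.array(s["wrist_force"]),"w%.4f gf%.1f"%(s["grip_width"],s["grip_force"])); return s
E
python3 - <<'E'
from h import *
T=lambda u,v:(105+u/5-.4,135+v/5-.4)
S=lambda u,v:(85+(u-400)/4-.4,195+v/4-.4)
P={}
for k,a,b in [("FL",(107,350),(548,198)),("FR",(362,270),(778,95)),("BL",(57,127),(430,120)),("BR",(305,50),(645,40))]:
    P[k],e=tri(T(*a),S(*b)); print(k,P[k],"gap",e)
print("front w",np.linalg.norm(P["FL"]-P["FR"]),"back",np.linalg.norm(P["BL"]-P["BR"]),"L",np.linalg.norm(P["FL"]-P["BL"]),np.linalg.norm(P["FR"]-P["BR"]))
a,b,c=[onz("scene",S(*q),0) for q in((563,298),(780,195),(443,210))]
print("base FL FR BL",a,b,c,np.linalg.norm(a-b),np.linalg.norm(a-c))
for z in (.06,.07,.08): print("tabtip",onz("top",T(200,358),z),onz("top",T(285,330),z))
# tape
t=cv2.imread("pics/top0.png"); s=cv2.imread("pics/scene0.png")
for n,im,(x0,x1,y0,y1) in(("top",t,(222,252,195,222)),("scene",s,(236,268,218,246))):
    g=cv2.cvtColor(im,cv2.COLOR_BGR2GRAY)[y0:y1,x0:x1]; m=(g<85).astype(np.uint8)
    cs,_=cv2.findContours(m,cv2.RETR_EXTERNAL,cv2.CHAIN_APPROX_NONE); cc=max(cs,key=cv2.contourArea)
    x,y,w,h=cv2.boundingRect(cc); el=cv2.fitEllipse(cc); print(n,x+x0,y+y0,w,h,el)
    u=(el[0][0]+x0,el[0][1]+y0); print(onz(n,u,.0095),onz(n,u,.019))
    if n=="top": print("diam",.019, np.linalg.norm(onz(n,(x+x0-.5,u[1]),.012)-onz(n,(x+x0+w-.5,u[1]),.012)))
print("stamp",onz("top",(442*.64,341*.64),.07),"jars",onz("top",(578*.64,303*.64),.075),onz("top",(540*.64,350*.64),.075), "table edges",onz("top",(178*.64,380*.64),0),onz("top",(646*.64,366*.64),0))
print("cashbox front",onz("top",(322*.64,284*.64),.0),onz("top",(410*.64,267*.64),.0))
E
```

```text
FL [0.4428 0.3366 0.0682] gap 0.0016915552451946825
FR [0.4844 0.1931 0.0706] gap 0.0003391762844651618
BL [0.576  0.375  0.0592] gap 0.0005910583930357819
BR [0.6206 0.2338 0.0549] gap 0.0043466148093941875
front w 0.14939507719388975 back 0.14817385606417194 L 0.13890467379686908 0.1429778866390351
base FL FR BL [0.4474 0.3362 0.    ] [0.4881 0.1967 0.    ] [0.5715 0.378  0.    ] 0.14534566898553844 0.13095235483656803
tabtip [0.4385 0.2868 0.06  ] [0.4532 0.2387 0.06  ]
tabtip [0.437  0.2839 0.07  ] [0.4516 0.2363 0.07  ]
tabtip [0.4356 0.281  0.08  ] [0.4501 0.2339 0.08  ]
top 238 211 7 6 ((18.846250534057617, 18.592670440673828), (2.3406689167022705, 7.121862411499023), 45.66876220703125)
[0.4165 0.0168 0.0095] [0.4154 0.0166 0.019 ]
diam 0.019 0.020497159315900335
scene 242 226 21 16 ((15.596841812133789, 15.425715446472168), (15.911104202270508, 19.907739639282227), 95.44462585449219)
[0.4292 0.0294 0.0095] [0.4155 0.0367 0.019 ]
stamp [ 0.3931 -0.1004  0.07  ] jars [ 0.4534 -0.3491  0.075 ] [ 0.3713 -0.273   0.075 ] table edges [0.3394 0.3929 0.    ] [ 0.3394 -0.4975  0.    ]
cashbox front [0.5167 0.1195 0.    ] [ 0.5457 -0.0513  0.    ]
```

```bash
cat >> h.py <<'E'
YAW=0.282; H=np.array([.6066,.3065,.054])
CX=np.array([np.cos(YAW),np.sin(YAW),0]); CY=np.array([-np.sin(YAW),np.cos(YAW),0]); CZ=np.array([0,0,1.])
def lidpose(thdeg,phi,flip,rad=.163,out=0.):
    """TCP pose gripping the tab: phi = turn of the tool axis in the lid plane, out = retreat along it"""
    t=np.radians(thdeg); lx=np.cos(t)*CX-np.sin(t)*CZ; lz=np.sin(t)*CX+np.cos(t)*CZ
    z=np.cos(phi)*lx+np.sin(phi)*CY; y=lz*(-1 if flip else 1); R=np.c_[np.cross(y,z),y,z]
    return H-lx*rad+lz*.002-z*out, euler(R)
E
python3 - <<'E'
from h import *
for flip in(0,1):
  for ph in np.radians([-90,-60,-40,-20,0,20,40]):
    q=[]
    for th,o in [(4.5,.08),(4.5,0),(20,0),(40,0),(60,0),(80,0),(100,0),(122,0),(110,.08)]:
        p,e=lidpose(th,ph,flip,out=o); a=solver.ik(p,e); q.append(a)
    print(flip,round(np.degrees(ph)),["-" if a is None else "ok" for a in q])
    if all(a is not None for a in q[:1]) and sum(a is not None for a in q)>7: print(np.array([a for a in q if a is not None]))
t=cv2.imread("pics/top0.png"); g=cv2.cvtColor(t,cv2.COLOR_BGR2GRAY)[193:226,220:256]
for th in (100,115,130):
    cs,_=cv2.findContours((g<th).astype(np.uint8),cv2.RETR_EXTERNAL,cv2.CHAIN_APPROX_NONE)
    c=max(cs,key=lambda c:cv2.boundingRect(c)[2]); x,y,w,h=cv2.boundingRect(c); (u,v),rad=cv2.minEnclosingCircle(c)
    print(th,(x+220,y+193,w,h),u+220,v+193,rad,onz("top",(u+220,v+193),.012))
E
```

```text
0 -90 ['-', '-', 'ok', 'ok', 'ok', 'ok', 'ok', 'ok', 'ok']
0 -60 ['-', '-', 'ok', 'ok', 'ok', 'ok', 'ok', 'ok', 'ok']
0 -40 ['-', '-', '-', '-', 'ok', 'ok', 'ok', 'ok', 'ok']
0 -20 ['-', '-', '-', '-', 'ok', 'ok', 'ok', 'ok', 'ok']
0 0 ['-', '-', '-', '-', 'ok', 'ok', 'ok', 'ok', 'ok']
0 20 ['-', '-', '-', '-', 'ok', 'ok', 'ok', 'ok', 'ok']
0 40 ['-', '-', '-', 'ok', 'ok', 'ok', 'ok', 'ok', 'ok']
1 -90 ['ok', 'ok', 'ok', 'ok', 'ok', 'ok', '-', '-', '-']
1 -60 ['ok', '-', 'ok', 'ok', 'ok', 'ok', '-', '-', '-']
1 -40 ['-', '-', '-', '-', 'ok', 'ok', '-', '-', '-']
1 -20 ['ok', 'ok', 'ok', '-', 'ok', 'ok', '-', '-', '-']
1 0 ['ok', 'ok', 'ok', 'ok', 'ok', '-', '-', '-', '-']
1 20 ['ok', 'ok', 'ok', 'ok', 'ok', '-', '-', '-', '-']
1 40 ['ok', 'ok', 'ok', 'ok', 'ok', 'ok', '-', '-', '-']
100 (229, 201, 16, 17) 236.57547187805176 209.08490562438965 8.209545135498047 [0.4298 0.0289 0.012 ]
115 (228, 201, 17, 17) 236.5461540222168 209.03846168518066 8.786001205444336 [0.43  0.029 0.012]
130 (228, 201, 18, 17) 236.34357452392578 209.2597770690918 9.033004760742188 [0.4293 0.0296 0.012 ]
```

```bash
cat >> h.py <<'E'
def pushpose(th,delta,flip=0,rad=.160,gap=0.,back=0.,half=.011,tip=.014):
    """closed fingers, upper tip edge on the lid's inner face at radius rad; delta = tool pitch below horizontal (deg)"""
    t,d=np.radians(th),np.radians(delta)
    lx=np.cos(t)*CX-np.sin(t)*CZ; lz=np.sin(t)*CX+np.cos(t)*CZ
    z=np.cos(d)*CX-np.sin(d)*CZ; n=np.sin(d)*CX+np.cos(d)*CZ
    dep=max(0,np.tan(d-t))*(.170-rad)+gap
    y=-CY if flip else CY
    return H-lx*rad-lz*dep-n*half-z*(tip+back), euler(np.c_[np.cross(y,z),y,z])
def delta(th): return 40+25*np.clip((th-5)/116,0,1)
E
python3 - <<'E'
from h import *
D=lambda y:euler(np.array([[np.cos(y),np.sin(y),0],[np.sin(y),-np.cos(y),0],[0,0,-1.]]))
for flip in(0,1):
    for p,e in [([.3,-.3,.3],D(0)),([.36,.08,.28],D(.28+np.pi*flip)),pushpose(4.5,40,flip,gap=.004,back=.1),pushpose(4.5,40,flip,gap=.004)]+[pushpose(t,delta(t),flip) for t in range(10,130,16)]+[pushpose(110,delta(110),flip,back=.1)]:
        a=solver.ik(p,e); print(flip,np.array(p),None if a is None else np.array(a))
E
```

```text
0 [ 0.3 -0.3  0.3] [-0.8135  0.0467  1.9921 -0.      1.1028  0.7573]
0 [0.36 0.08 0.28] [ 0.1864 -0.0241  2.1153 -0.      1.0504  1.4772]
0 [0.3619 0.2356 0.1203] [0.8065 0.5535 2.564  3.6765 0.8519 1.5548]
0 [0.4355 0.2569 0.056 ] [0.6775 0.7516 2.4097 3.5309 0.8909 1.5806]
0 [0.4372 0.2574 0.0768] [0.6708 0.6689 2.4099 3.553  0.7961 1.5375]
0 [0.4501 0.2611 0.1231] [0.6415 0.4825 2.3698 3.6601 0.5307 1.3712]
0 [0.4749 0.2683 0.1633] [0.6042 0.3588 2.2854 3.947  0.2984 1.031 ]
0 [0.5085 0.2781 0.1938] None
0 [0.5479 0.2895 0.2129] [ 0.5331  0.3149  2.05   -0.6831  0.2285 -0.6937]
0 [0.5905 0.3018 0.2201] [ 0.5048  0.3607  1.9203 -0.3568  0.3387 -1.0423]
0 [0.6333 0.3142 0.2149] [ 0.4819  0.4316  1.7918 -0.2209  0.4431 -1.194 ]
0 [0.6728 0.3257 0.1977] [ 0.4643  0.5162  1.673  -0.1528  0.5275 -1.2729]
0 [0.5994 0.3044 0.3005] [ 0.4934  0.276   1.7905 -0.1684  0.6133 -1.2443]
1 [ 0.3 -0.3  0.3] [-0.8135  0.0467  1.9921 -0.      1.1028  0.7573]
1 [0.36 0.08 0.28] [ 0.1864 -0.0241  2.1153 -0.      1.0504 -1.6644]
1 [0.3619 0.2356 0.1203] [ 0.8065  0.5535  2.564   3.6765  0.8519 -1.5868]
1 [0.4355 0.2569 0.056 ] [ 0.6775  0.7516  2.4097  3.5309  0.8909 -1.561 ]
1 [0.4372 0.2574 0.0768] [ 0.6708  0.6689  2.4099  3.553   0.7961 -1.6041]
1 [0.4501 0.2611 0.1231] [ 0.6415  0.4825  2.3698  3.6601  0.5307 -1.7704]
1 [0.4749 0.2683 0.1633] [ 0.6042  0.3588  2.2854  3.947   0.2984 -2.1106]
1 [0.5085 0.2781 0.1938] None
1 [0.5479 0.2895 0.2129] [ 0.5331  0.3149  2.05   -0.6831  0.2285  2.4479]
1 [0.5905 0.3018 0.2201] [ 0.5048  0.3607  1.9203 -0.3568  0.3387  2.0993]
1 [0.6333 0.3142 0.2149] [ 0.4819  0.4316  1.7918 -0.2209  0.4431  1.9476]
1 [0.6728 0.3257 0.1977] [ 0.4643  0.5162  1.673  -0.1528  0.5275  1.8687]
1 [0.5994 0.3044 0.3005] [ 0.4934  0.276   1.7905 -0.1684  0.6133  1.8973]
```

Run:
```python
from h import *
def show(l,ps):
    print(l)
    for p,e in ps:
        a=solver.ik(p,e); print(np.array(p),None if a is None else np.array(a))
d1=lambda t:40-25*(t-5)/55
show("ph1",[pushpose(4.5,40,1,gap=.004,back=b) for b in(.07,.04,0)]+[pushpose(t,d1(t),1) for t in(10,20,30,40,50,60)]+[pushpose(50,d1(50),1,back=.05)])
for dd in(60,70,80): show(dd,[pushpose(t,dd,1) for t in(30,45,60,90,122)]+[pushpose(45,dd,1,back=.06)])
show("start60",[pushpose(4.5,dd,1,gap=.004) for dd in(50,55,60,65)])
```

```text
ph1
[0.384 0.242 0.101] [ 0.7605  0.6211  2.5213  3.6198  0.8733 -1.5704]
[0.406  0.2484 0.0817] [ 0.7213  0.6808  2.4752  3.5759  0.8857 -1.5629]
[0.4355 0.2569 0.056 ] [ 0.6775  0.7516  2.4097  3.5309  0.8909 -1.561 ]
[0.4373 0.2574 0.0765] [ 0.6845  0.7165  2.4243  3.5443  0.9116 -1.5712]
[0.4444 0.2595 0.105 ] [ 0.6924  0.6857  2.4386  3.5566  0.9759 -1.5791]
[0.4566 0.2631 0.1311] [ 0.6909  0.663   2.4388  3.5596  1.0346 -1.5892]
[0.4723 0.2676 0.1525] [ 0.6825  0.6573  2.4279  3.5528  1.0985 -1.5955]
[0.4916 0.2732 0.1709] [ 0.6676  0.6632  2.4057  3.5381  1.1624 -1.6006]
[0.514  0.2797 0.1856] [ 0.6481  0.6817  2.3728  3.5176  1.2278 -1.6039]
[0.4464 0.2601 0.1876] [ 0.7353  0.6212  2.4955  3.5989  1.2073 -1.5825]
60
[0.4549 0.2625 0.1356] None
[0.4802 0.2699 0.1719] [ 0.5625  0.3103  2.1613 -0.7096  0.2141  2.5135]
[0.5139 0.2796 0.1992] [ 0.5408  0.2977  2.0771 -0.4687  0.2872  2.2482]
[0.5907 0.3019 0.2206] [ 0.5017  0.3628  1.9018 -0.2988  0.3791  2.0405]
[0.6722 0.3255 0.1963] [ 0.4712  0.5046  1.7319 -0.2439  0.3999  1.9605]
[0.4514 0.2615 0.2238] [ 0.5842  0.1653  2.183
[... 508 characters left out ...]
05  2.0283 -0.0789  0.5546  1.8758]
[0.4804 0.2699 0.1741] [ 0.5108  0.3555  1.9534 -0.064   0.6637  1.8467]
[0.514  0.2797 0.2026] [ 0.4961  0.3572  1.8623 -0.054   0.7522  1.8212]
[0.5939 0.3028 0.2259] [ 0.4675  0.4396  1.6651 -0.0421  0.8658  1.7808]
[0.6753 0.3264 0.2016] [ 0.4452  0.5841  1.4802 -0.0359  0.9054  1.7537]
[0.4704 0.267  0.2332] [ 0.5156  0.2514  1.9314 -0.0566  0.7897  1.8409]
start60
[0.4356 0.257  0.0561] [ 0.6361  0.6313  2.3566  3.5775  0.556  -1.6716]
[0.4358 0.257  0.0556] [ 0.6161  0.5894  2.321   3.6472  0.3988 -1.7655]
[0.4361 0.2571 0.0547] [ 0.5971  0.5605  2.2807  3.806   0.254  -1.9443]
[0.4365 0.2572 0.053 ] [ 0.5791  0.5442  2.2368  4.2719  0.1372 -2.4268]
```

Run:
```python
from h import *
D=lambda y:euler(np.array([[np.cos(y),np.sin(y),0],[np.sin(y),-np.cos(y),0],[0,0,-1.]]))
r.goto([.3,-.3,.3],D(0)); r.goto([.36,.08,.28],D(.28+np.pi))
st("B"); effector.grab(20)
q=np.array(telemetry.get_state()["qpos"]); q[3:]=[3.62,.873,-1.57]; r.move_j(list(q)); st("flip")
p,e=pushpose(4.5,40,1,gap=.004,back=.07); r.goto(p,e); st("pre")
p,e=pushpose(4.5,40,1,gap=.004); r.move_l(p,vel=.06); st("under")
cv2.imwrite("pics/s1.png",cv2.resize(eyes.capture("scene")[180:285,60:200],(800,600),interpolation=cv2.INTER_CUBIC))
```

```text
B t3.25 p [0.3603 0.0797 0.28  ] F [ 0.2198  0.2929 -0.0074] w0.0855 gf0.0
flip t7.05 p [0.6314 0.0283 0.6447] F [ 0.1407 -0.2093  0.5226] w0.0001 gf0.0
pre t9.30 p [0.3846 0.2422 0.1016] F [ 0.32   -0.4523 -0.2758] w-0.0000 gf0.0
under t10.62 p [0.4352 0.2568 0.0562] F [-0.9525  0.4755  0.0696] w-0.0001 gf0.0
```

View pics/s1.png

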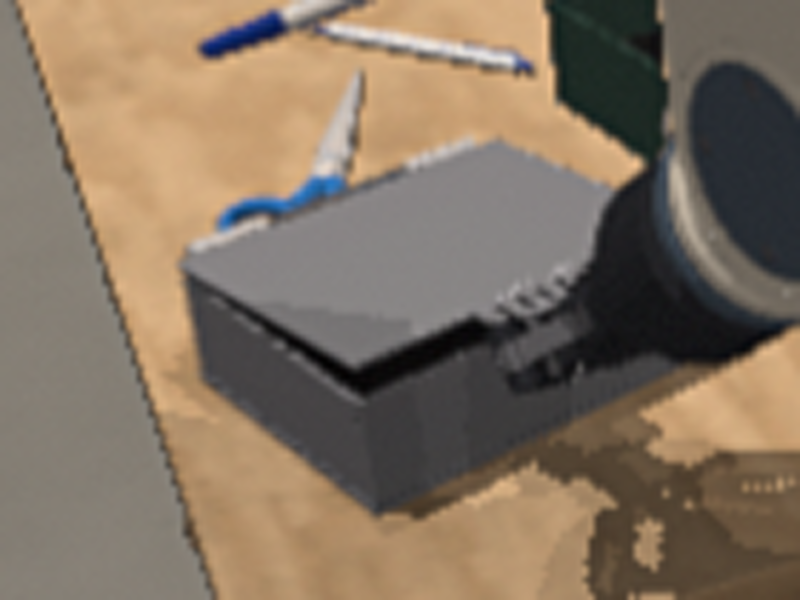

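The crop shows the closed fingertips under the ribbed tab, at about (540,350), with nothing touching yet. The next step is to push it up.

Run:
```python
from h import *
d1=lambda t:40-25*(t-5)/55
for t in np.arange(10,59,6.):
    p,e=pushpose(t,d1(t),1); r.move_l(p,vel=.09,rotation=e); s=st("th%d"%t)
    if np.linalg.norm(s["wrist_force"])>25: break
cv2.imwrite("pics/s2.png",cv2.resize(eyes.capture("scene")[130:285,40:247],(800,600),interpolation=cv2.INTER_CUBIC))
```

```text
th10 t11.04 p [0.4369 0.2574 0.0769] F [-0.6944 -0.645  -0.8553] w-0.0003 gf1.0
th16 t11.39 p [0.4406 0.2584 0.0935] F [-1.0217 -0.744  -3.2527] w0.0000 gf1.6
th22 t11.73 p [0.4463 0.2601 0.1101] F [-1.3511 -0.4214 -3.1487] w-0.0001 gf1.8
th28 t12.07 p [0.4539 0.2622 0.1261] F [ 0.4554 -0.4351 -4.7074] w-0.0000 gf1.9
th34 t12.41 p [0.4622 0.2646 0.1397] F [-0.219  -0.1184 -4.8388] w0.0001 gf2.0
th40 t12.74 p [0.472  0.2674 0.1522] F [-1.1161 -0.1979 -4.9213] w-0.0001 gf2.0
th46 t13.07 p [0.4833 0.2707 0.1638] F [-2.6932 -0.1035 -2.542 ] w-0.0002 gf1.9
th52 t13.41 p [0.4957 0.2743 0.1741] F [-3.7461 -0.6647 -1.5193] w0.0001 gf1.9
th58 t13.74 p [0.5091 0.2782 0.1829] F [-4.8891 -0.7285  0.5965] w0.0002 gf1.9
```

View pics/s2.png

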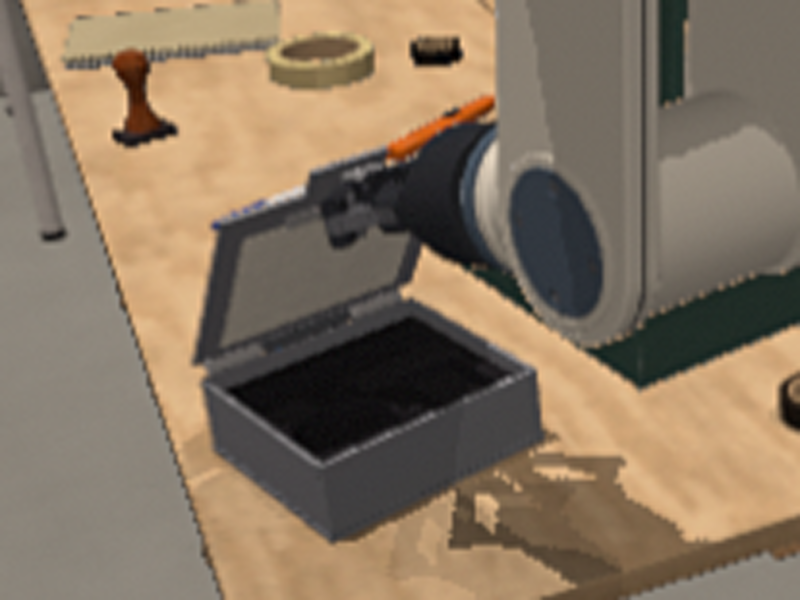

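The picture shows the lid standing at about 58° with the fingertips on the tab at (345,210), the case open and the tape at (795,400) untouched. I'll retreat, re-pose the wrist and push on to about 119°.

Run:
```python
from h import *
d1=lambda t:40-25*(t-5)/55
p,e=pushpose(56,d1(58),1,back=.06); r.move_l(p,vel=.2); st("off")
r.move_j([.6,.1,2.3,3.6,1.2,-1.58]); r.move_j([.55,.1,2.06,-.17,.56,1.96]); st("flip")
p,e=pushpose(36,70,1,gap=.005,back=.03); r.goto(p,e); st("pre")
for t in [40]+list(range(48,120,8))+[119]:
    p,e=pushpose(t,70,1); r.move_l(p,vel=.1,rotation=e); s=st("th%d"%t)
    if np.linalg.norm(s["wrist_force"])>25: break
if t==119:
    for t in np.arange(117,104,-2):
        p,e=pushpose(t,70,1); r.move_l(p,vel=.04,rotation=e); F=np.mean([telemetry.get_state()["wrist_force"] for _ in range(1)],0)
        tt=np.radians(t); print(t,"normal F %.2f"%(F@(np.sin(tt)*CX+np.cos(tt)*CZ)))
st()
cv2.imwrite("pics/s3.png",cv2.resize(eyes.capture("scene")[130:285,40:247],(800,600),interpolation=cv2.INTER_CUBIC))
```

```text
off t14.26 p [0.4496 0.2616 0.1967] F [0.479  0.3276 0.352 ] w0.0001 gf0.0
flip t18.76 p [0.4632 0.2677 0.2786] F [ 0.1938 -0.6435 -0.3745] w0.0002 gf0.0
pre t19.25 p [0.4515 0.2617 0.1762] F [-0.7505  0.3627 -0.1716] w-0.0003 gf0.0
th40 t19.65 p [0.4714 0.2674 0.1629] F [-0.127   0.0192  0.5829] w-0.0000 gf0.0
th48 t20.04 p [0.4861 0.2715 0.18  ] F [-1.385  -0.2337  0.6144] w0.0001 gf0.6
th56 t20.43 p [0.5034 0.2764 0.1941] F [-4.1451 -1.0534 -0.1942] w0.0001 gf1.8
th64 t20.82 p [0.5231 0.2822 0.2061] F [-4.8293 -1.6591  0.7027] w0.0004 gf1.9
th72 t21.21 p [0.5441 0.2883 0.2152] F [-4.2516 -1.7714  1.1055] w0.0001 gf1.8
th80 t21.58 p [0.565  0.2944 0.2208] F [-4.2825 -0.5773  1.6801] w-0.0001 gf1.8
th88 t21.96 p [0.5865 0.3006 0.2232] F [-2.7046 -1.2424  2.0674] w-0.0003 gf1.8
th96 t22.33 p [0.608  0.3069 0.2225] F [-3.6546 -0.0132  1.7268] w-0.0000 gf1.7
th104 t22.71 p [0.6291 0.3131 0.2186] F [-2.6882 -1.0835  2.1295] w0.0002 gf1.7
th112 t23.08 p [0.6496 0.319  0.2118] F [-2.9055  0.8844  2.0178] w0.0002 gf1.7
th119 t23.43 p [0.6666 0.324  0.2035] F [-3.3245  0.3046  2.6186] w-0.0003 gf1.7
117 normal F -3.16
115 normal F -1.88
113 normal F -1.64
111 normal F -1.92
109 normal F -0.66
107 normal F -0.43
105 normal F 0.49
 t25.47 p [0.6317 0.3138 0.2181] F [ 0.6555 -0.1711  0.2966] w0.0001 gf0.0
```

View pics/s3.png

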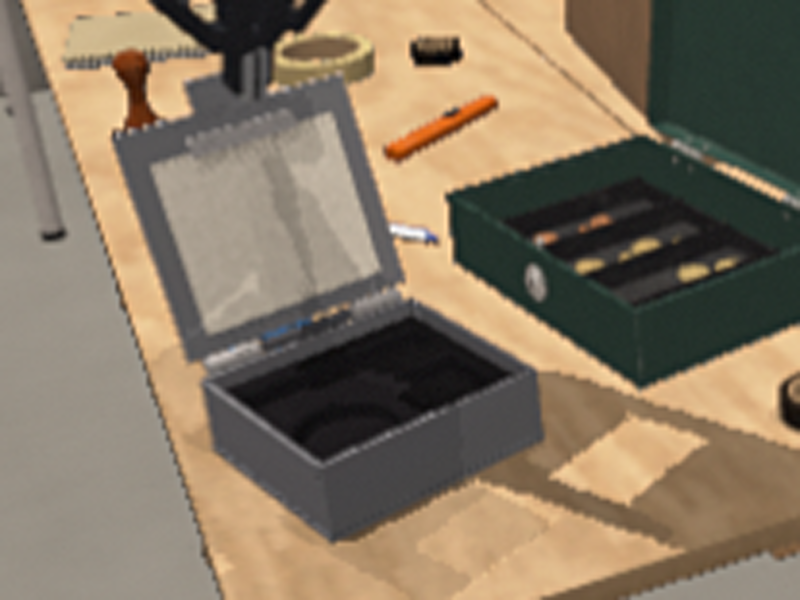

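The picture shows the lid past upright with its paper facing front. Its top corners are at (117,135) and (345,75), and the fingers are just clear of it. Next I'll compute the angle from those corners.

Run:
```python
from h import *
S=lambda u,v:(40+u*207/800-.4,130+v*155/600-.4)
for nm,uv,y in (("L",(117,135),.076),("R",(345,75),-.076)):
    o,v=ray("scene",S(*uv)); t=((H+CY*y-o)@CY)/(v@CY); p=o+t*v-H
    print(nm,"x %.4f z %.4f rad %.4f ang %.1f"%(p@CX,p[2],np.hypot(p@CX,p[2]),np.degrees(np.arctan2(p[2],-(p@CX)))))
im=eyes.capture("top"); cv2.imwrite("pics/t3.png",im)
cv2.imwrite("pics/t3b.png",cv2.resize(im[120:220,95:195],(600,600),interpolation=cv2.INTER_CUBIC))
# contact probe
for t in np.arange(105.5,111,.5):
    p,e=pushpose(t,70,1); r.move_l(p,vel=.03,rotation=e); s=telemetry.get_state(); print(t,"gf %.2f"%s["grip_force"],end="; ")
p,e=pushpose(104,70,1); r.move_l(p,vel=.1,rotation=e); st()
```

```text
L x 0.0418 z 0.1426 rad 0.1486 ang 106.3
R x 0.0491 z 0.1386 rad 0.1470 ang 109.5
105.5 gf 0.00; 106.0 gf 0.00; 106.5 gf 0.00; 107.0 gf 0.00; 107.5 gf 0.00; 108.0 gf 0.00; 108.5 gf 0.03; 109.0 gf 0.11; 109.5 gf 0.19; 110.0 gf 0.26; 110.5 gf 0.34;  t28.65 p [0.6291 0.3131 0.2191] F [-0.4901  0.1437  0.7197] w0.0001 gf0.0
```

View pics/t3b.png

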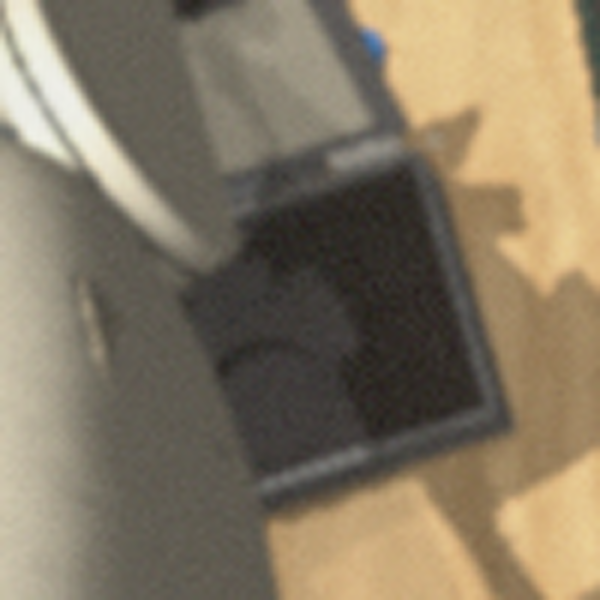

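The top crop shows the arm covering the case's left part, the round nest's arc at about (270,350) and the open tray. Both measures put the lid at rest near 108°, so I'll push 2° more, retreat and re-measure with the view clear.

```bash
cat >> h.py <<'E'
D=lambda y:euler(np.array([[np.cos(y),np.sin(y),0],[np.sin(y),-np.cos(y),0],[0,0,-1.]]))
GY=YAW+np.radians(135)-np.pi/2
E
python3 - <<'E'
from h import *
for t in (112,121):
    p,e=pushpose(t,70,1); r.move_l(p,vel=.1,rotation=e)
r.hold(.2); st("121")
for t in np.arange(112.5,107,-.5):
    p,e=pushpose(t,70,1); r.move_l(p,vel=.05,rotation=e); g=telemetry.get_state()["grip_force"]; print(t,"%.2f"%g,end="; ")
    if g<.01: break
p,e=pushpose(t-4,70,1,back=.05); r.move_l(p,vel=.15,rotation=e)
print([solver.ik([.4297,.029,.1],D(GY+k)) for k in(0,np.pi)])
for k in (0,np.pi):
    if solver.ik([.4297,.029,.1],D(GY+k)): break
r.goto([.4297,.029,.14],D(GY+k)); effector.ungrasp(); st("hover")
for n in("top","scene"): cv2.imwrite(f"pics/{n}4.png",eyes.capture(n))
a=cv2.resize(cv2.imread("pics/top4.png")[115:215,95:195],(400,400),interpolation=cv2.INTER_CUBIC)
b=cv2.resize(cv2.imread("pics/scene4.png")[145:275,50:180],(400,400),interpolation=cv2.INTER_CUBIC)
cv2.imwrite("pics/m4.png",np.hstack([a,b]))
E
```

```text
121 t29.62 p [0.6708 0.3251 0.2007] F [-2.9605  0.1802  1.0777] w-0.0000 gf1.6
112.5 0.29; 112.0 0.23; 111.5 0.14; 111.0 0.06; 110.5 0.00; [array([ 0.0398,  0.4016,  2.1387, -0.    ,  0.6013,  0.5432]), None]Traceback (most recent call last):
  File "<stdin>", line 11, in <module>
ValueError: The truth value of an array with more than one element is ambiguous. Use a.any() or a.all()
```

Run:
```python
from h import *
r.goto([.4297,.029,.14],D(GY)); effector.ungrasp(); st("hover")
for n in("top","scene"): cv2.imwrite(f"pics/{n}4.png",eyes.capture(n))
a=cv2.resize(cv2.imread("pics/top4.png")[115:215,95:195],(400,400),interpolation=cv2.INTER_CUBIC)
b=cv2.resize(cv2.imread("pics/scene4.png")[145:275,50:180],(400,400),interpolation=cv2.INTER_CUBIC)
cv2.imwrite("pics/m4.png",np.hstack([a,b]))
```

```text
hover t33.92 p [0.4297 0.029  0.14  ] F [-0.6373 -0.597  -0.4684] w0.0850 gf0.0
```

View pics/m4.png

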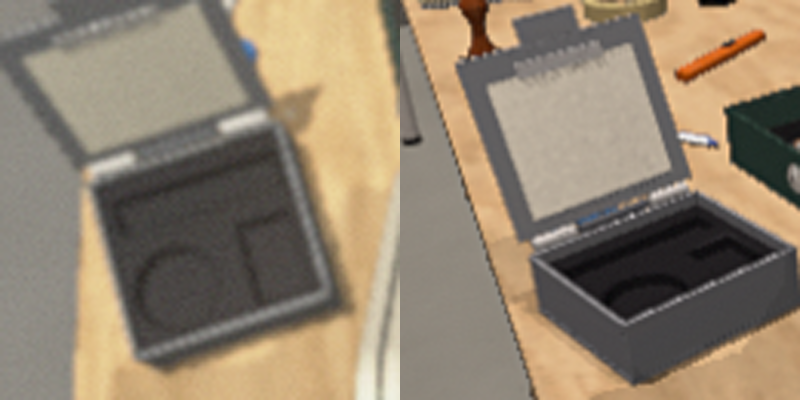

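The left crop (top view) shows the open case with rim corners FL (138,356), FR (331,297), BR (281,124), BL (92,178), and the round nest centred at about (182,288). The right crop (scene view) shows the lid's top corners at (460,60) and (635,12).

Run:
```python
from h import *
T=lambda u,v:(95+u/4-.4,115+v/4-.4)
S=lambda u,v:(50+(u-400)*.325-.4,145+v*.325-.4)
C=[onz("top",T(*q),.052) for q in((138,356),(331,297),(281,124),(92,178))]
c=np.mean(C,0); print("rim",np.array(C),"ctr",c,"sides",[np.linalg.norm(C[i]-C[(i+1)%4]) for i in range(4)])
print("predicted ctr",H-.074*CX,"yaw",np.arctan2(*(lambda d:(d[1],d[0]))(C[3]-C[0]+C[2]-C[1])))
print("nest seen",onz("top",T(182,288),.0405),"nest from pose",H-.1*CX+.033*CY,"from rim",c-.026*CX+.033*CY)
for nm,uv,y in (("L",(460,60),.076),("R",(635,12),-.076)):
    o,v=ray("scene",S(*uv)); t=((H+CY*y-o)@CY)/(v@CY); p=o+t*v-H
    print(nm,"rad %.4f ang %.1f"%(np.hypot(p@CX,p[2]),np.degrees(np.arctan2(p[2],-(p@CX)))))
# grasp tape
r.move_l([.4297,.029,.0245],vel=.12); st("down")
effector.grab(35); st("grip"); r.move_l([.4297,.029,.14],vel=.15); st("up")
cv2.imwrite("pics/top5.png",eyes.capture("top"));cv2.imwrite("pics/scene5.png",eyes.capture("scene"))
b=cv2.resize(cv2.imread("pics/scene5.png")[130:260,160:310],(600,520),interpolation=cv2.INTER_CUBIC); cv2.imwrite("pics/m5.png",b)
```

```text
rim [[0.4482 0.334  0.052 ]
 [0.4873 0.1959 0.052 ]
 [0.6175 0.2345 0.052 ]
 [0.5807 0.3734 0.052 ]] ctr [0.5335 0.2845 0.052 ] sides [np.float64(0.14354493763927476), np.float64(0.1358226178320005), np.float64(0.14364429803523626), np.float64(0.13818523262212207)]
predicted ctr [0.5355 0.2859 0.054 ] yaw 0.2885864358962244
nest seen [0.4991 0.3072 0.0405] nest from pose [0.5014 0.3104 0.054 ] from rim [0.4993 0.3089 0.052 ]
L rad 0.1496 ang 107.9
R rad 0.1504 ang 115.2
down t35.12 p [0.4301 0.029  0.0249] F [0.6471 0.755  0.2071] w0.0858 gf0.0
grip t35.58 p [0.4301 0.029  0.0253] F [-1.8678 -0.4252 10.4629] w0.0483 gf34.3
up t36.49 p [0.4292 0.029  0.1395] F [-0.276   0.7452 -0.4606] w0.0481 gf36.1
```

View pics/m5.png

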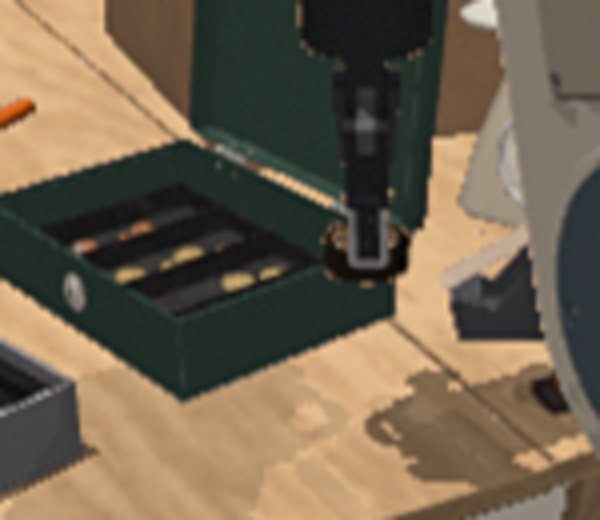

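The crop shows the roll held level between the pads at (367,252), centred on the fingers to within about 1 mm. I'll place it now.

Run:
```python
from h import *
x,y=.4996,.3083
r.goto([x,y,.15],D(GY)); s=st("hover"); p=np.array(s["eef_pos"])
r.move_l([x,y,.072],vel=.1); r.move_l([x,y,.0643],vel=.03); s=st("down")
if abs(s["wrist_force"][2])<6:
    effector.ungrasp(); st("open"); r.move_l([x,y,.16],vel=.2)
    r.goto([.42,.05,.25],D(GY)); st("clear")
    for n in("top","scene"): cv2.imwrite(f"pics/{n}6.png",eyes.capture(n))
    a=cv2.resize(cv2.imread("pics/top6.png")[95:215,80:200],(400,400),interpolation=cv2.INTER_CUBIC)
    b=cv2.resize(cv2.imread("pics/scene6.png")[145:275,50:180],(400,400),interpolation=cv2.INTER_CUBIC)
    cv2.imwrite("pics/m6.png",np.hstack([a,b]))
```

```text
hover t37.70 p [0.4991 0.3071 0.1494] F [ 0.5362 -0.0811 -0.9622] w0.0482 gf36.1
down t39.04 p [0.4995 0.3083 0.0642] F [-0.5559  0.0879 -0.7095] w0.0482 gf36.1
open t39.50 p [0.4997 0.3083 0.0644] F [-0.3029 -0.4408  0.4766] w0.0856 gf0.0
clear t41.23 p [0.4205 0.0505 0.2496] F [0.8088 0.233  0.0678] w0.0856 gf0.0
```

View pics/m6.png

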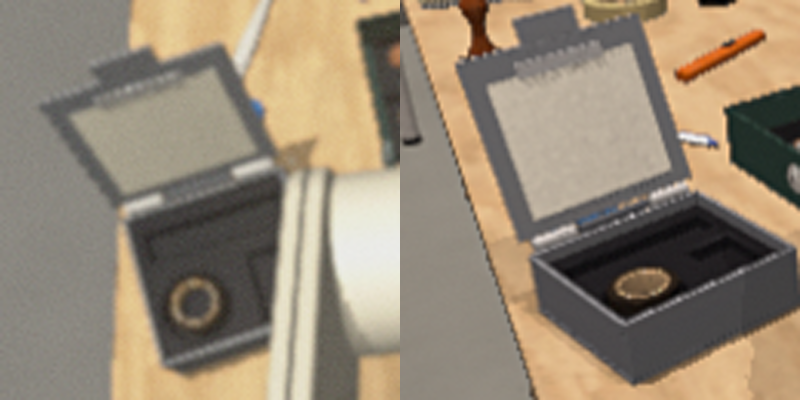

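The top crop shows the roll inside the round nest at (195,302), with lid corners at (42,103) and (222,45). The scene crop shows the roll looking level at (643,284) and the lid unchanged, with corners at (460,60) and (635,12). Triangulating will check its height and the lid angle.

Run:
```python
from h import *
T=lambda u,v:(80+u*.3-.4,95+v*.3-.4)
S=lambda u,v:(50+(u-400)*.325-.4,145+v*.325-.4)
print("tape top",*tri(T(195,302),S(643,284)),"nest",.4996,.3083)
for nm,a,b,y in (("L",(42,103),(460,60),.076),("R",(222,45),(635,12),-.076)):
    P,g=tri(T(*a),S(*b)); p=P-H; print(nm,P,"gap %.4f rad %.4f ang %.1f y %.4f"%(g,np.hypot(p@CX,p[2]),np.degrees(np.arctan2(p[2],-(p@CX))),p@CY))
# ring shape in scene: brown core mask
im=cv2.imread("pics/scene6.png"); hsv=cv2.cvtColor(im,cv2.COLOR_BGR2HSV)
for n,(x0,x1,y0,y1) in (("scene",(115,145,225,250)),("top",(128,150,175,198))):
    hsv=cv2.cvtColor(cv2.imread(f"pics/{n}6.png"),cv2.COLOR_BGR2HSV)[y0:y1,x0:x1]
    m=((hsv[...,1]>60)&(hsv[...,2]>75)).astype(np.uint8)
    cs,_=cv2.findContours(m,cv2.RETR_EXTERNAL,cv2.CHAIN_APPROX_NONE); c=max(cs,key=cv2.contourArea)
    el=cv2.fitEllipse(cv2.convexHull(c)); u=(el[0][0]+x0,el[0][1]+y0); print(n,"ellipse",u,el[1:],onz(n,u,.0475))
    # circle rays on the plane z=.0475: extents along case axes
    h=cv2.convexHull(c)[:,0]+[x0,y0]; q=np.array([onz(n,k,.0475) for k in h.astype(float)])
    print(" extents CX %.4f CY %.4f"%(np.ptp(q@CX),np.ptp(q@CY)), "mid", (q.min(0)+q.max(0))/2)
```

```text
tape top [0.5019 0.3107 0.046 ] 0.0016789731592501574 nest 0.4996 0.3083
L [0.6324 0.3923 0.1954] gap 0.0002 rad 0.1496 ang 109.0 y 0.0752
R [0.6758 0.2533 0.1945] gap 0.0012 rad 0.1497 ang 110.2 y -0.0704
scene ellipse (128.2765302658081, 236.6096897125244) ((9.443716049194336, 18.63639259338379), 78.90887451171875) [0.5003 0.3107 0.0475]
 extents CX 0.0419 CY 0.0410 mid [0.5009 0.3105 0.0475]
top ellipse (137.90813732147217, 185.5577154159546) ((14.932207107543945, 15.87716007232666), 33.716094970703125) [0.5009 0.3116 0.0475]
 extents CX 0.0455 CY 0.0441 mid [0.5012 0.3114 0.0475]
```

The roll's top is at 46 mm (47.5 mm expected) and its ring is round in both views, so it lies flat. The lid stands at about 110°.

```bash
python3 -c "
from h import *
print(job.finish_job())"
```

```text
the job is handed in; nothing more can be done
None
```

The job is handed in: the lid stands by itself at about 110°, the tape roll lies flat in the round nest, and the stamp and both honey jars were never approached; it took about 41 s of the 61 s allowed.

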